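# Rake the brass flange out of a sloped parts bin into the checking stop

## Task

Tip the front flap of the blue parts bin all the way down, then slide the brass flange out of its lane, over the lowered flap and along the table, without ever lifting it. Push it into the inner corner of the steel L-shaped stop so that it lies flat with its sides flush against both legs, and leave it there with the flap still down. Leave the other two flanges in their lanes and do not disturb the bolt or the jar.

Things in the scene. Friction and masses are not known exactly. Their poses are not given: they have to be found in the camera images.
- bin: blue three-lane bin fixed on the table, 332 mm wide, 180 deep. Origin: middle of the flap's hinge line at table level; x to the bin's back (away from the robot), y along the front. Lanes 104 mm wide, centred at y = -109, 0, 109 mm; floor 13 mm above the table at x = 0, climbing to the back at 0.15 rad. Dividers 50 mm, sides 58, back 75 mm above the table; walls 5 thick. Front closed only by the flap.
- flap (a joint): angle of the bin's light-blue front flap, one panel over all lanes, 332 x 55 x 5 mm, hinged on its lower edge at bin x = 0, 13 mm up. 0: upright, shut (starts at 0 to 0.25); grows as the top swings down to the robot; 1.72: fully down at its stop, the inner face then continuing the lane floor as a ramp ending 5 mm above the table. Friction hinge (0.06 N m), no spring: stays down.
- flap_top (a point): middle of the flap's top edge, on its inner face (the side towards the parts)
- brass_flange: square brass-coloured flange: plate 92 x 92 x 12 mm, on it a square collar 78 x 78 mm, 18 high (30 overall), walls 6 thick; square 66 x 66 mm opening right through. 0.25 to 0.5 kg. Origin: centre of the underside, z along the opening, x, y parallel to the sides. Starts in any one lane, lying on its slope, centre 85 mm behind the flap. This is the one to move.
- grey_flange: square silver-grey flange: plate 92 x 92 x 12 mm, on it a square collar 78 x 78 mm, 18 high (30 overall), walls 6 thick; square 66 x 66 mm opening right through. 0.25 to 0.5 kg. Origin: centre of the underside, z along the opening, x, y parallel to the sides. Starts in any one lane, lying on its slope, centre 85 mm behind the flap. Stays in its lane.
- black_flange: square black flange: plate 92 x 92 x 12 mm, on it a square collar 78 x 78 mm, 18 high (30 overall), walls 6 thick; square 66 x 66 mm opening right through. 0.25 to 0.5 kg. Origin: centre of the underside, z along the opening, x, y parallel to the sides. Starts in any one lane, lying on its slope, centre 85 mm behind the flap. Stays in its lane.
- stop: L-shaped steel stop fixed on the table, legs 20 mm high, 10 thick. Origin: inner corner at table level. One leg's inner face is the plane x = 0, running 110 mm along -y; the other's is y = 0, running 112 mm along -x. The flange belongs at negative x and y: flush, its centre is at x = y = -46 mm, its sides parallel to the legs (any quarter turn).
- bolt: bystander: loose zinc bolt standing on its square 60 x 60 x 8 mm plate, stud 18 mm thick, 70 mm tall overall; beyond the stop. Origin: centre of its underside
- jar: bystander: loose white jar with green lid, 70 mm across, 60 mm tall, on the table to the robot's right. Origin: centre of its underside
Not all that is in view belongs to the job. Of the things that look like the brass_flange, the middle-sized one is meant.

How it is judged:
By the outcome, as a careful person would: the job done as asked, in the order asked, and still so for the second after the job is handed in, with the robot touching nothing.
It also fails if it takes over 61 s, if anything falls off the work surface, if the arm or the gripper's body presses on something with over 40 N, if the wrist force passes 120 N, or if a joint passes its speed limit or range.

## Robot

A 6-joint arm with a two-finger parallel gripper is mounted at the origin on the work surface. World frame = base frame: x ahead of the robot, y to its left, z up, the work surface at z = 0. Lengths are in mm, angles in rad, forces in N, time in s.
With the tool pointing down it reaches from about 275 to 825 mm from the base axis. Payload 5.2 kg.
Tool frame: the origin (TCP) lies at the very end of the fingers, on their centre line; the grasp point (between the pads) lies 19 mm behind it; z points along the fingers, y is the direction in which the jaws open and shut (so a half turn about z gives the same grasp; the last joint's range is limited). The gripper opens to 93 mm and grips with 3 to 60 N. Pads are 15 mm wide; open, the fingers measure 128 mm over their backs; the gripper's body (75 mm by 188 mm) begins 65 mm behind the grasp point.
Start: joints at [-1.364, 0.259, 1.535, -0, 1.348, -0.203], TCP at [219.155, -504.456, 218.653] pointing down, gripper open.
Joint ranges: [-3.14, 3.14], [-0.91, 2.08], [0.19, 2.58], [-1.22, 4.36], [0.22, 2.71], [-3.12, 3.12]. Speed limits (rad/s): [2.57, 2.57, 3.14, 3.14, 3.14, 3.14].

## Interface

Orientations are given as [roll, pitch, yaw] about the fixed x, y, z axes, in that order (R = Rz(yaw) Ry(pitch) Rx(roll)).
In Python, from bench import robot gives the robot as it stands. The module is installed in compiled form; this text tells all that it offers. Calls block until the motion is done:
- robot.move_ptp(position, orientation): joint-space move of the TCP to a pose.
- robot.move_linear(position, ori=None, speed=150, f_stop=None): straight line of the TCP; ori=None keeps the orientation; speed is the mean speed in mm/s. With f_stop (N) it stops when the force on the tool has changed by that much, and returns True; else False.
- robot.move_j(angles): joint-space move.
- robot.move_gripper(opening): opening from 0.0 (shut) to 1.0 (fully open); the grip force is fixed at half the most; returns when the fingers have stopped.
- robot.sleep(seconds).
- robot.inverse_kinematics(position, orientation): joint angles nearest the present ones, or None.
- robot.get_image(name): name is "scene" or "side" or "wrist"; returns a dict with "img" (480x640x3 uint8, blue, green, red), "fovy" (degrees; the focal length in pixels is half the picture's height over the tangent of half this angle, whatever the lens; pixels are square), "cx", "cy" (the principal point, pixels), "eye" and "orientation" of the camera in the world. Camera axes: x right, y down, z forward; pixel columns grow to the right and rows downward; lengths in mm; the calibration is good to about 2 mm. A picture is of the moment at which its call begins. There is no depth.
A pose or a line that the arm cannot do raises robot.MotionError and nothing moves.
- robot.hand_in(): hands the job in, once; it reports no verdict.
Readings, each from a call of its own:
- robot.current_t(): time.
- robot.current_qpos(): joint angles.
- robot.current_joint_vel(): joint speeds.
- robot.current_joint_efforts(): joint torques, N m.
- robot.current_tcp_pos(): TCP position.
- robot.current_eef_rot(): TCP orientation.
- robot.current_contact_force(): force on the tool from outside, world axes, zero at the start.
- robot.current_ft_torque(): the same for the moment, N m.
- robot.current_gripper_width(): opening from 0.0 (shut) to 1.0 (fully open).
Only numpy, scipy, OpenCV 4.12 (cv2) and the standard library are available. Lean on these libraries where they do the work, as an engineer would, in place of code of your own. Each camera call takes 0.05 s, during which the arm holds its last target.

## Working session

There is one attempt and no reset: what is moved stays moved. The work goes in short steps, each a Python script; the robot and the scene stay as the last script left them, time stands still between calls to the robot, and variables do not carry over. Pictures are saved under pics/ and viewed, and the job is handed in when it is done.

```bash
mkdir -p pics; ls
python3 - <<'E'
from bench import robot
import cv2
for n in ["scene","side","wrist"]:
    d=robot.get_image(n); cv2.imwrite(f"pics/{n}0.png",d["img"])
    print(n,d["fovy"],d["cx"],d["cy"],d["eye"],d["orientation"],{k for k in d})
print(robot.current_t(),robot.current_eef_rot(),robot.current_tcp_pos())
E
```

```text
pics
scene 47.6199547949387 315.86628191886484 226.46304270581322 [1297.33166939  494.15598096 1146.76172316] [-2.46285926  0.00270116  2.23007056] {'cx', 'eye', 'fovy', 'cy', 'orientation', 'img'}
side 51.70815671720972 321.815551585044 225.88027688533555 [240.93432757 883.00838776 957.3299475 ] [-2.30679046 -0.00848894 -2.73579548] {'cx', 'eye', 'fovy', 'cy', 'orientation', 'img'}
wrist 70.57148689629963 318.7323591465876 240.80605130365046 [ 292.25771517 -473.74957087  384.66951671] [ 2.85446488e+00  1.45807518e-03 -1.16121998e+00] {'cx', 'eye', 'fovy', 'cy', 'orientation', 'img'}
0.15 [-3.14022874e+00 -2.52946046e-04  4.09808534e-01] [ 219.06321554 -504.04857711  218.01213222]
```

View pics/scene0.png

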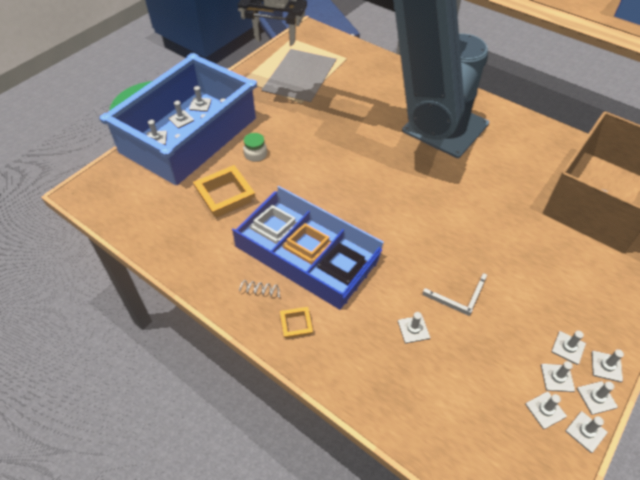

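View pics/side0.png

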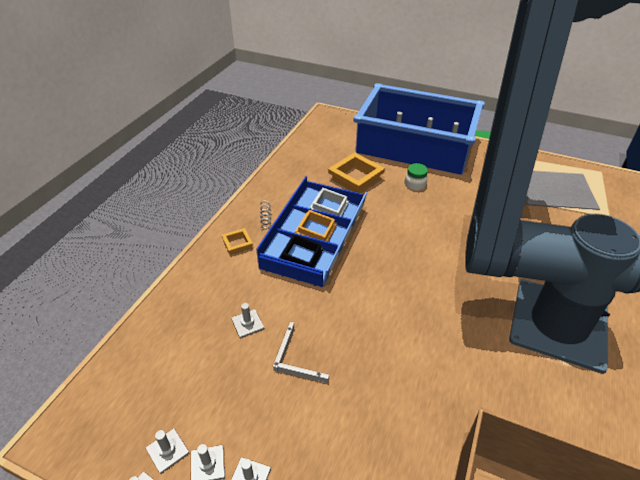

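View pics/wrist0.png

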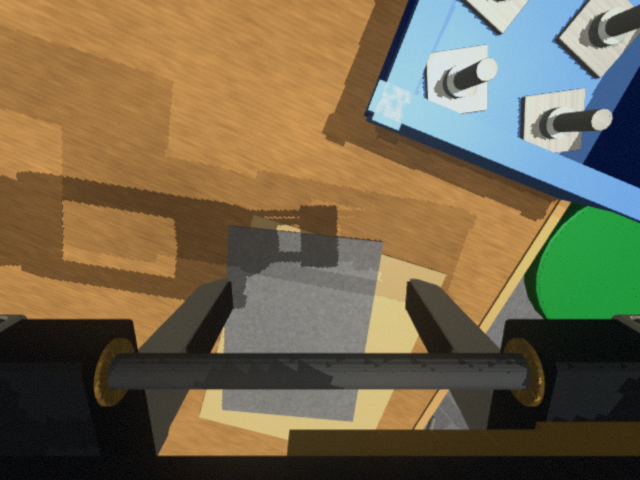

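The scene picture shows the bin at about (307,245), with grey, brass and black flanges from left to right. There are three brass-coloured squares: a large one at (224,190), one in the bin's middle lane at (307,241) and a small one at (297,322). The one in the bin is the middle-sized one and it lies in a lane, so it is the one meant. Next come enlarged crops to confirm this and to read the landmarks.

```bash
cat > h.py <<'E'
import numpy as np, cv2
from scipy.spatial.transform import Rotation as R
def cam(d):
    f=240/np.tan(np.radians(d["fovy"]/2)); return f,np.array(d["eye"]),R.from_euler("xyz",d["orientation"]).as_matrix()
def ray(d,uv):
    f,e,M=cam(d); v=M@np.array([(uv[0]-d["cx"])/f,(uv[1]-d["cy"])/f,1]); return e,v/np.linalg.norm(v)
def onz(d,uv,z):
    e,v=ray(d,uv); return e+v*(z-e[2])/v[2]
def proj(d,P):
    f,e,M=cam(d); p=(np.atleast_2d(P)-e)@M; return np.c_[d["cx"]+f*p[:,0]/p[:,2],d["cy"]+f*p[:,1]/p[:,2]]
def crop(d,box,s,fn):
    x0,y0,x1,y1=box; cv2.imwrite(fn,cv2.resize(d["img"][y0:y1,x0:x1],None,fx=s,fy=s,interpolation=cv2.INTER_CUBIC))
E
python3 - <<'E'
from h import *
import pickle
from bench import robot
D={n:robot.get_image(n) for n in ["scene","side"]}
pickle.dump(D,open("D0.pkl","wb"))
crop(D["scene"],(180,160,400,340),3.6,"pics/c1.png")
crop(D["side"],(210,140,390,300),4.4,"pics/c2.png")
crop(D["scene"],(380,260,510,350),6,"pics/c3.png")
crop(D["side"],(220,290,350,390),6,"pics/c4.png")
E
```

```text
(no output)
```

View pics/c1.png

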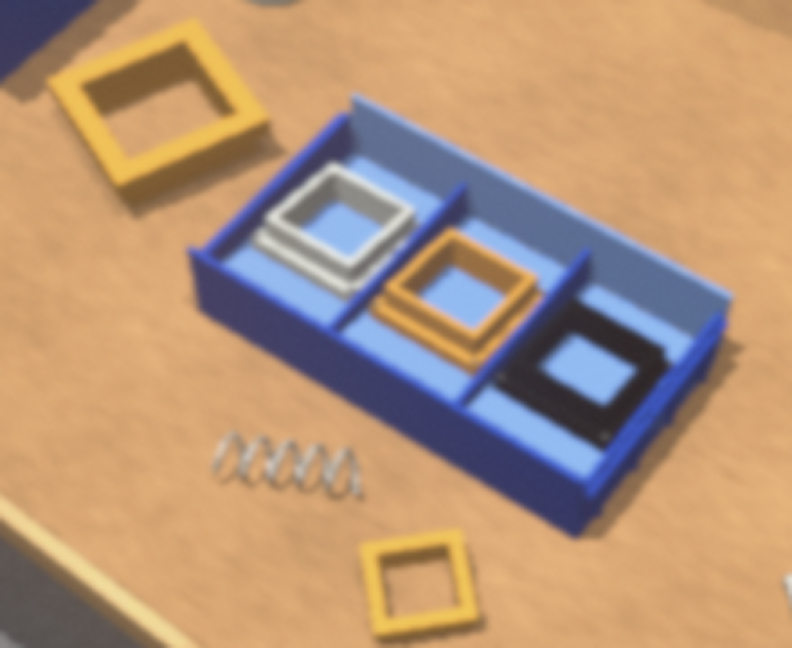

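View pics/c2.png

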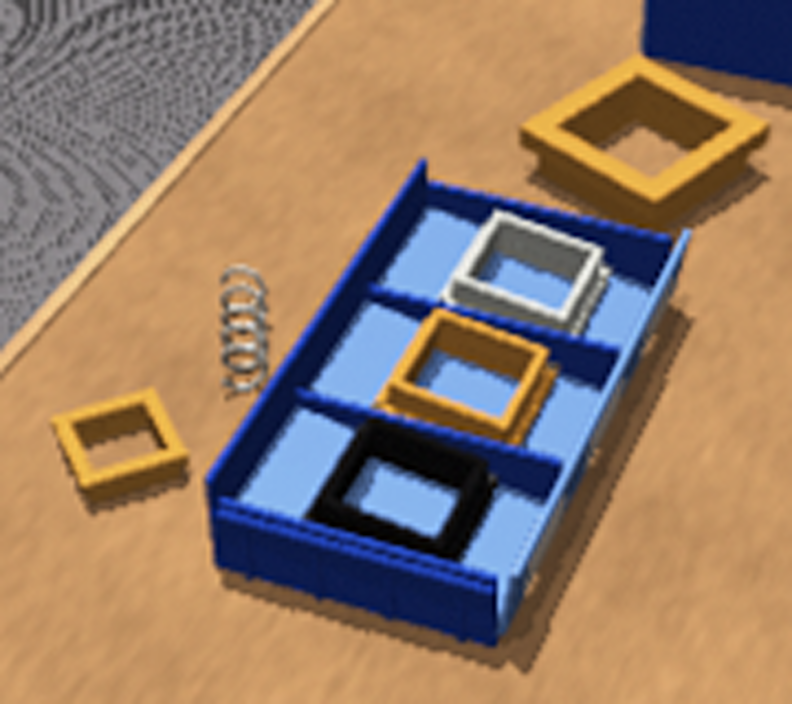

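View pics/c3.png

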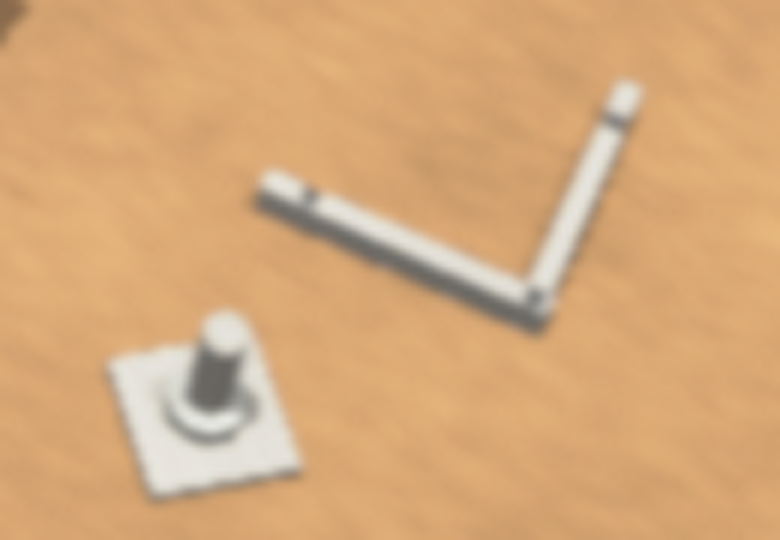

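View pics/c4.png

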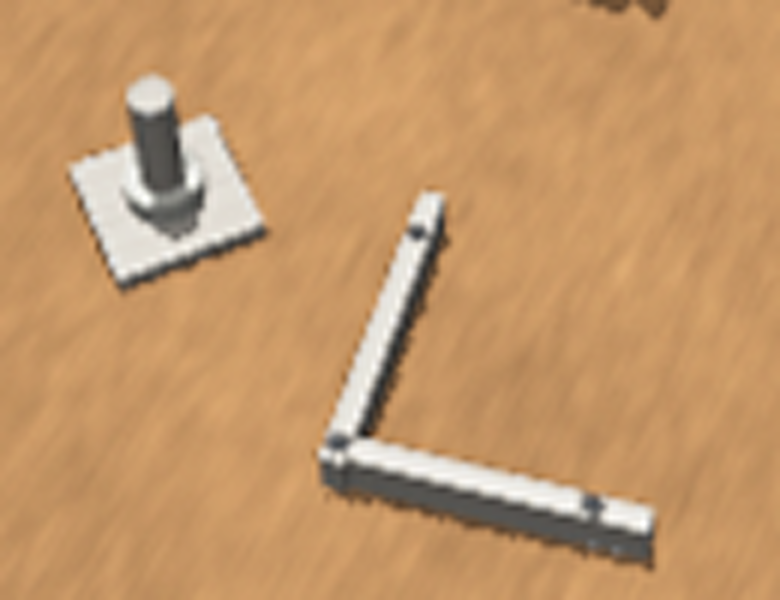

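Confirmed: the brass flange in the middle lane at scene (307,241) is mid-sized and has a stepped collar. The large frame and the small frame stand outside the bin. Now I'll work out the positions.

Run:
```python
from h import *
import pickle
D=pickle.load(open("D0.pkl","rb")); S,T=D["scene"],D["side"]
np.set_printoptions(precision=1,suppress=True)
c1=lambda x,y:(180+(x+.5)/3.6-.5,160+(y+.5)/3.6-.5)
c2=lambda x,y:(210+(x+.5)/4.4-.5,140+(y+.5)/4.4-.5)
c3=lambda x,y:(380+(x+.5)/6-.5,260+(y+.5)/6-.5)
c4=lambda x,y:(220+(x+.5)/6-.5,290+(y+.5)/6-.5)
print("back L",onz(S,c1(192,250),75),onz(T,c2(422,160),75))
print("back R",onz(S,c1(583,490),75),onz(T,c2(210,483),75))
print("flaptop L",onz(S,c1(353,97),67),onz(T,c2(688,232),67))
print("flaptop R",onz(S,c1(730,298),67),onz(T,c2(500,582),67))
print("div fronts 50",onz(S,c1(463,187),50),onz(T,c2(617,347),50),onz(S,c1(585,253),50),onz(T,c2(560,460),50))
print("stop tipA",onz(S,c3(265,180),20),onz(T,c4(432,195),20))
print("corner outer",onz(S,c3(545,312),20),onz(T,c4(322,457),20))
print("corner inner",onz(S,c3(531,277),20),onz(T,c4(360,436),20))
print("tipB",onz(S,c3(630,82),20),onz(T,c4(652,515),20))
print("bolt",onz(S,c3(225,330),70),onz(T,c4(152,95),70))
print("jar",onz(S,(254,141),60),onz(T,(417,170),60))
for n,d in D.items():
    hsv=cv2.cvtColor(d["img"],cv2.COLOR_BGR2HSV)
    m=cv2.inRange(d["img"],(170,170,170),(255,255,255))
    m2=np.zeros_like(m); 
    if n=="scene": m2[270:320,420:490]=m[270:320,420:490]
    else: m2[318:385,272:332]=m[318:385,272:332]
    ys,xs=np.nonzero(m2); print(n,len(xs))
    P=np.array([onz(d,(x,y),20)[:2] for x,y in zip(xs,ys)])
    h=cv2.convexHull(np.c_[xs,ys].astype(np.int32))[:,0]
    cs=cv2.approxPolyDP(h.reshape(-1,1,2),4,True)[:,0]; print(cs.tolist(),np.array([onz(d,c,20)[:2] for c in cs]).tolist())
    pickle.dump(P,open(f"stop_{n}.pkl","wb"))
```

```text
back L [ 750.3 -198.    75. ] [ 750.7 -199.2   75. ]
back R [741.3 134.3  75. ] [732.4 131.5  75. ]
flaptop L [ 564.1 -208.7   67. ] [ 562.1 -207.8   67. ]
flaptop R [549.8 120.9  67. ] [553.1 128.4  67. ]
div fronts 50 [572.2 -97.   50. ] [ 570.2 -100.    50. ] [567.6  10.6  50. ] [564.9   9.2  50. ]
stop tipA [576.5 263.6  20. ] [575.1 262.8  20. ]
corner outer [562.  382.2  20. ] [561.  382.1  20. ]
corner inner [551.2 370.3  20. ] [552.4 369.   20. ]
tipB [442.7 358.7  20. ] [443.7 356.3  20. ]
bolt [674.8 295.9  70. ] [674.2 296.5  70. ]
jar [ 462.2 -386.9   60. ] [ 457.3 -385.4   60. ]
scene 306
[[486, 275], [471, 310], [420, 318], [424, 289]] [[445.3307959423656, 363.9189882704277], [557.3473877684106, 381.23662765235696], [649.5726397327039, 296.8778725223377], [574.6433205382066, 263.2580852038477]]
side 366
[[327, 378], [273, 365], [290, 322]] [[443.8148132202082, 362.99046212437565], [562.3132200363564, 380.7024887871337], [578.5576686644674, 264.03735918845723]]
```

Estimates so far:
- **Bin:** hinge origin near (564,-42), yaw about 0.04.
- **Stop:** inner corner near (552,370), yaw about 0.15.
- **Bolt:** near (674,296).

One wrist view from above should refine these.

Run:
```python
from h import *
import pickle
from bench import robot
robot.move_ptp([470,120,270],[np.pi,0,0.04])
robot.move_gripper(0.0)
d=robot.get_image("wrist"); pickle.dump(d,open("W1.pkl","wb")); cv2.imwrite("pics/w1.png",d["img"])
print(robot.current_t(),d["eye"],robot.current_tcp_pos(),robot.current_qpos())
```

```text
4.15 [549.62609975 122.17998631 436.73007304] [469.99848108 120.00488977 270.00959953] [1.95140630e-02 1.08864258e-01 1.59474768e+00 3.03713404e-05
 1.43794979e+00 1.55026819e+00]
```

View pics/w1.png

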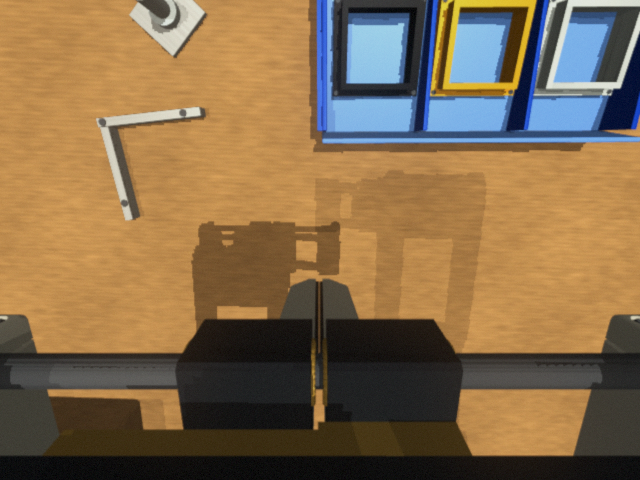

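The wrist view shows the stop's corner at (103,122) with its tips at (203,112) and (129,218). The brass flange is at about (483,48), the black one at (378,47) and the grey one at (590,45). The flap's top edge runs along row 138. Next I fit the lines.

Run:
```python
from h import *
import pickle
d=pickle.load(open("W1.pkl","rb")); im=d["img"]
np.set_printoptions(precision=1,suppress=True)
crop(d,(85,95,215,230),4.4,"pics/w1a.png"); crop(d,(310,0,640,150),2.4,"pics/w1b.png")
m=cv2.inRange(im,(165,165,165),(255,255,255)); m[:,:90]=0;m[:,210:]=0;m[:100]=0;m[225:]=0
ys,xs=np.nonzero(m); P=np.array([onz(d,(x,y),20)[:2] for x,y in zip(xs,ys)])
A=P[(xs>118)&(xs<195)&(ys<128)]; B=P[(ys>135)]
for L in (A,B):
    vx,vy,x0,y0=cv2.fitLine(L.astype(np.float32),cv2.DIST_HUBER,0,.1,.1).ravel(); print(len(L),vx,vy,x0,y0,"angle",np.arctan2(vy,vx))
    n=np.array([-vy,vx]); s=(L-[x0,y0])@n; print("width",np.percentile(s,[2,98]))
# brass
hsv=cv2.cvtColor(im,cv2.COLOR_BGR2HSV)
```

```text
588 0.14811307 -0.98897046 569.57294 313.14215 angle -1.4221363
width [-4.3  4.3]
552 0.9895446 0.14422755 499.7833 365.47064 angle 0.14473233
width [-4.2  4.1]
```

View pics/w1a.png

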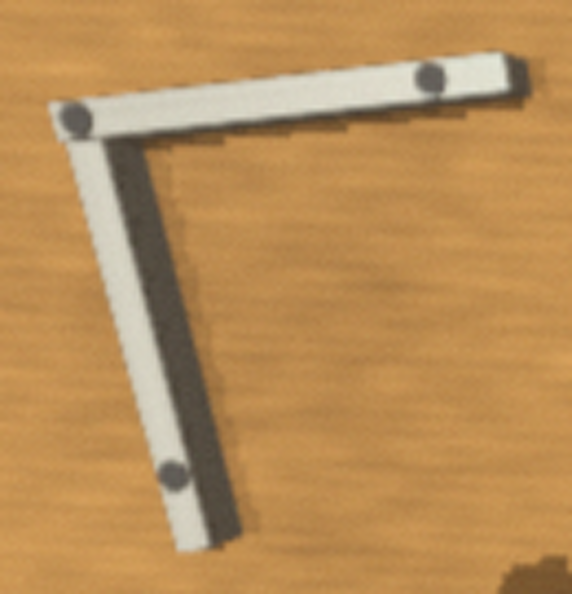

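View pics/w1b.png

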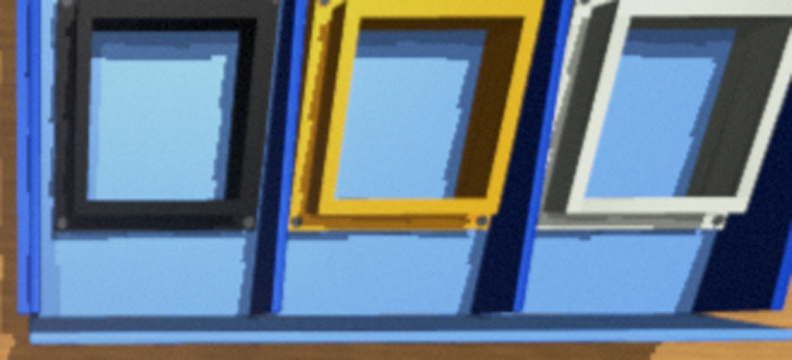

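Run:
```python
from h import *
import pickle
d=pickle.load(open("W1.pkl","rb"))
np.set_printoptions(precision=1,suppress=True)
a=0.1465;ex=np.array([np.cos(a),np.sin(a)]);ey=np.array([-ex[1],ex[0]])
pA=np.array([569.57,313.14]);pB=np.array([499.78,365.47])
cx=pA@ex-5; cy=pB@ey-5; C=cx*ex+cy*ey; print("stop corner",C,"target",C-46*ex-46*ey)
c=lambda x,y:(310+(x+.5)/2.4-.5,(y+.5)/2.4-.5)
print("front inner collar top L,R",onz(d,c(333,198),50.5),onz(d,c(488,198),50.5))
print("back inner collar",onz(d,c(358,17),60.4),onz(d,c(525,17),60.4))
print("div fronts",onz(d,c(277,311),50),onz(d,c(519,309),50))
print("side front",onz(d,c(28,312),58),onz(d,c(779,309),58))
print("flap top edge front",onz(d,c(30,343),67),onz(d,c(770,342),67))
```

```text
stop corner [556.3 368.8] target [517.5 316.5]
front inner collar top L,R [613.4 -10.8  50.5] [616.  -78.2  50.5]
back inner collar [678.2  -7.6  60.4] [680.9 -74.4  60.4]
div fronts [565.9   7.4  50. ] [ 571.1 -101.7   50. ]
side front [560.8 119.7  58. ] [ 575.2 -211.9   58. ]
flap top edge front [547.7 118.4  67. ] [ 561.  -204.2   67. ]
```

```bash
cat >> h.py <<'E'
BO=np.array([566.5,-46.0]); BY=0.0425
def B(x,y,z):
    c,s=np.cos(BY),np.sin(BY); return [BO[0]+c*x-s*y,BO[1]+s*x+c*y,z]
SC=np.array([556.3,368.8]); SY=0.1465
def Sx(x,y,z):
    c,s=np.cos(SY),np.sin(SY); return [SC[0]+c*x-s*y,SC[1]+s*x+c*y,z]
E
python3 - <<'E'
from h import *
import pickle
from bench import robot
o=[np.pi,0,BY]
robot.move_ptp(B(18,0,110),o)
print(robot.move_linear(B(18,0,44),speed=120,f_stop=8),robot.current_tcp_pos())
f0=robot.current_contact_force()
for x,z in [(-2.3,44.5),(-11.1,40.2),(-18.3,33.5),(-23.3,25),(-25.4,16),(-40,14)]:
    robot.move_linear(B(x,0,z),speed=90); print(np.round(robot.current_contact_force()-f0,1))
print(robot.move_linear(B(-40,0,5),speed=30,f_stop=10),robot.current_tcp_pos(),robot.current_contact_force())
robot.move_linear(B(-40,0,150),speed=200)
print(robot.current_t())
for n in ["scene","side"]:
    d=robot.get_image(n); cv2.imwrite(f"pics/{n}2.png",d["img"]);
    crop(d,(180,160,400,340) if n=="scene" else (210,140,390,300),3.6,f"pics/{n}2c.png")
d=robot.get_image("wrist"); pickle.dump(d,open("W2.pkl","wb")); cv2.imwrite("pics/w2.png",d["img"])
E
```

```text
False [585.07803609 -44.94482227  44.90422391]
[0.2 0.2 0.6]
[ 0.1  0.3 -0. ]
[ 0.3 -0.2  0.5]
[-0.2  0.2 -0.4]
[0.5 0.9 1. ]
[ 0.1  0.  -0.1]
True [527.77448201 -47.91441667   8.23420323] [-0.90639595  0.5920455   7.01450838]
8.725
```

View pics/w2.png

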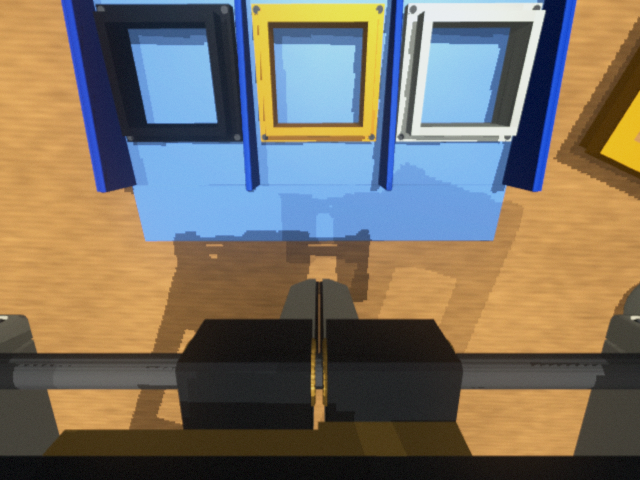

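View pics/side2c.png

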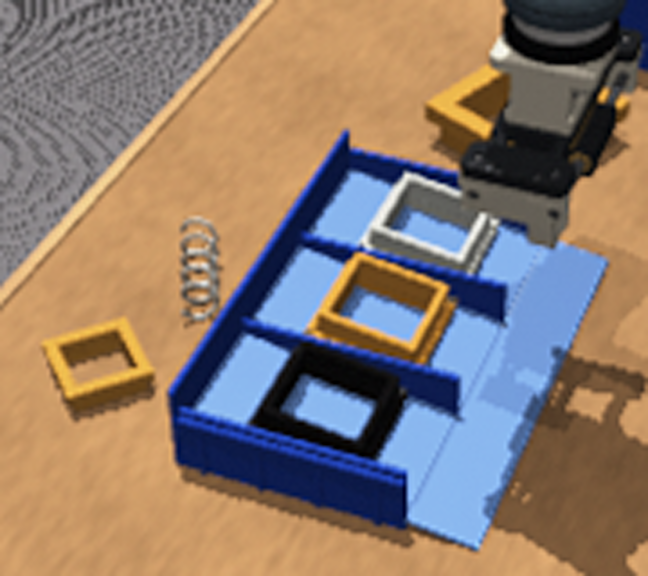

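The flap is fully down: the finger stopped at z = 8.2, where 8.1 was expected. All three flanges are still in their lanes, with the brass opening spanning wrist (272..365, 22..125). Now I tow the brass flange from inside its opening.

Run:
```python
from h import *
import pickle
from bench import robot
np.set_printoptions(precision=1,suppress=True)
d=pickle.load(open("W2.pkl","rb"))
c=np.mean([onz(d,p,z)[:2] for p,z in [((272,125),50.5),((365,125),50.5),((272,22),60.4),((365,22),60.4)]],0)
print("opening centre",c,"expect",B(80.5,0,0))
o=[np.pi,0,BY]
robot.move_gripper(0.18)
robot.move_linear(B(75,0,120),speed=250)
print(robot.move_linear(B(75,0,31),speed=120,f_stop=8),robot.current_tcp_pos())
f0=robot.current_contact_force()
for x,z,s in [(50,26.5,60),(-20,16,80),(-50,12,80),(-80,8,80),(-136,7,80)]:
    robot.move_linear(B(x,0,z),speed=s); print(x,robot.current_contact_force()-f0)
print(robot.current_t(),robot.current_gripper_width())
for n in ["scene","side"]:
    d=robot.get_image(n); cv2.imwrite(f"pics/{n}3.png",d["img"]); 
d=robot.get_image("wrist"); pickle.dump(d,open("W3.pkl","wb")); cv2.imwrite("pics/w3.png",d["img"])
```

```text
opening centre [647.7 -43. ] expect [np.float64(646.9273093799409), np.float64(-42.57977984578974), 0]
False [642.  -43.   31.9]
50 [0.9 1.7 0.2]
-20 [ 0.6  1.8 -0.3]
-50 [0.6 1.1 0.3]
-80 [1.  1.6 0.4]
-136 [1.2 1.9 0.1]
14.4167 0.18026384034096815
```

View pics/w3.png

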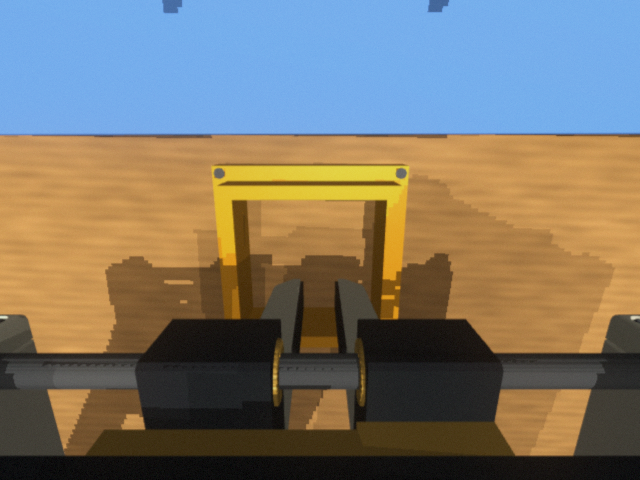

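View pics/side3.png

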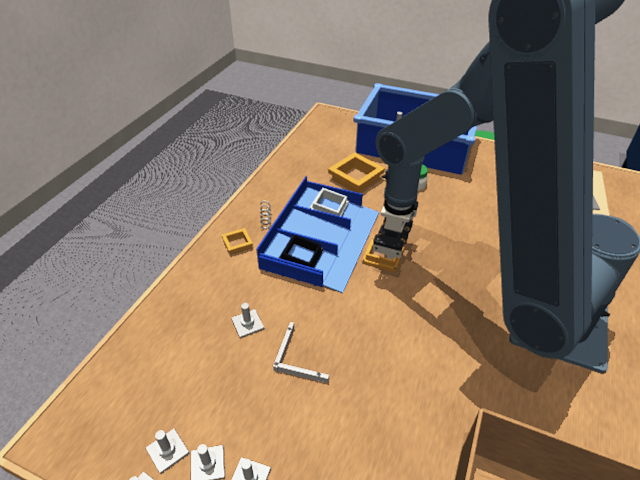

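The flange is on the table, square to the bin: its rear plate edge is at wrist row 165, clear of the flap edge at row 135. Now I centre the fingers in the opening, turn the tool a quarter turn, and tow the flange left round the flap to the stop.

Run:
```python
from h import *
import pickle
from bench import robot
np.set_printoptions(precision=1,suppress=True)
robot.move_linear(B(-110.5,0.5,7),speed=60)
c,s=np.cos(SY),np.sin(SY); p=np.array(B(-110.5,0.5,0)[:2])-SC; ps=(c*p[0]+s*p[1],-s*p[0]+c*p[1]); print("stop frame",np.array(ps))
o=[np.pi,0,SY+np.pi/2]
print(robot.inverse_kinematics(Sx(ps[0],ps[1],7),o), robot.inverse_kinematics(Sx(-46,-20,7),o))
robot.move_linear(Sx(ps[0],ps[1],7),o,speed=30)
f0=robot.current_contact_force()
print(robot.current_t(),robot.current_tcp_pos(),f0,robot.current_eef_rot())
robot.move_linear(Sx(ps[0]-1,-330,7),speed=80); print(robot.current_contact_force()-f0)
robot.move_linear(Sx(ps[0]-1,-160,7),speed=100); print(robot.current_contact_force()-f0)
robot.move_linear(Sx(-66,-62,7),speed=80); print(robot.current_contact_force()-f0,robot.current_t())
d=robot.get_image("wrist"); pickle.dump(d,open("W4.pkl","wb")); cv2.imwrite("pics/w4.png",d["img"])
d=robot.get_image("scene"); cv2.imwrite("pics/s4.png",d["img"]); d=robot.get_image("side"); crop(d,(200,150,400,300),4,"pics/t4.png") or crop(d,(180,260,400,400),3.6,"pics/t4.png")
```

```text
stop frame [-160.3 -399.9]
[-0.4  0.4  2.  -0.   0.8 -0.5] [ 0.4  0.6  1.6 -0.   1.   0.3]
16.9667 [456.  -50.2   7. ] [ 0.2 -0.2 -1.1] [-3.1 -0.   1.7]
[-0.   0.4  0.8]
[-0.1  0.2  1. ]
[-1.2  0.4  0.7] 21.7
```

View pics/w4.png

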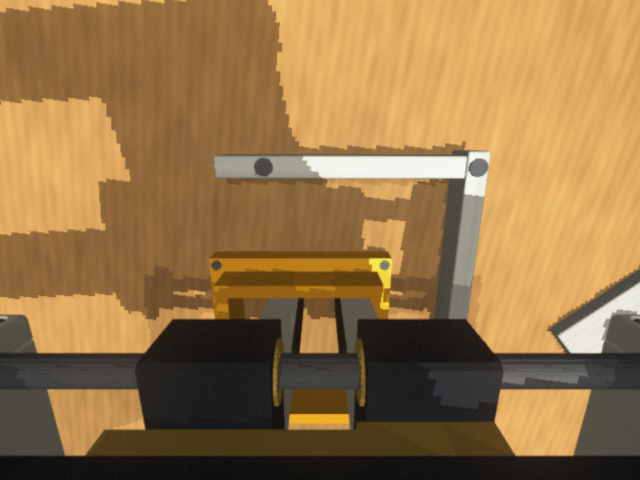

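View pics/t4.png

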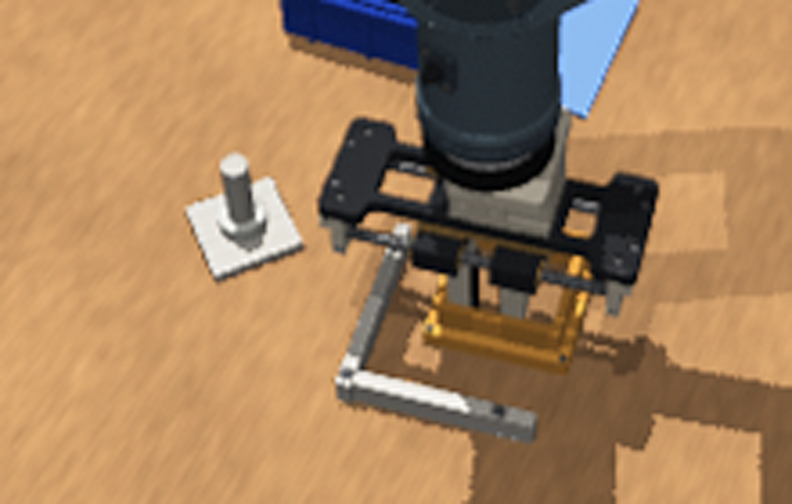

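The flange is parallel to the leg and about 40 mm short of it: its plate edge is at row 251 and the leg's inner edge at row 178. Now I push it home along +y, then +x.

Run:
```python
from h import *
import pickle
from bench import robot
np.set_printoptions(precision=1,suppress=True)
def loc():
    p=np.array(robot.current_tcp_pos()); c,s=np.cos(SY),np.sin(SY); q=p[:2]-SC; return np.array([c*q[0]+s*q[1],-s*q[0]+c*q[1],p[2]])
print(robot.move_linear(Sx(-66,-12,7),speed=40,f_stop=8),loc(),robot.current_contact_force())
robot.move_linear(Sx(-62,-46,7),speed=60)
print(robot.move_linear(Sx(-28,-44,7),speed=40,f_stop=8),loc(),robot.current_contact_force())
print(robot.current_t())
d=robot.get_image("wrist"); pickle.dump(d,open("W5.pkl","wb")); cv2.imwrite("pics/w5.png",d["img"])
```

```text
True [-66.4 -21.5   6.7] [ 1.1 -2.2  1.5]
True [-37.7 -44.6   6.2] [ 0.1 -0.5  0.4]
23.9917
```

View pics/w5.png

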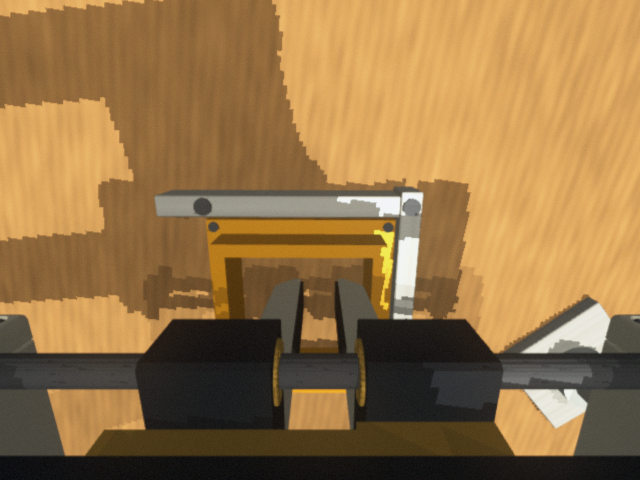

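Run:
```python
from h import *
import pickle
from bench import robot
np.set_printoptions(precision=2,suppress=True)
def loc():
    p=np.array(robot.current_tcp_pos()); c,s=np.cos(SY),np.sin(SY); q=p[:2]-SC; return np.array([c*q[0]+s*q[1],-s*q[0]+c*q[1],p[2]])
for k in range(2):
    robot.move_linear(Sx(-45,-46,7),speed=40)
    print(robot.move_linear(Sx(-45,-12,7),speed=25,f_stop=14),loc())
    robot.move_linear(Sx(-45,-46,7),speed=40)
    print(robot.move_linear(Sx(-28,-46,7),speed=25,f_stop=14),loc())
robot.move_linear(Sx(-45,-46,7),speed=40)
robot.move_linear(Sx(-45,-46,130),speed=120)
robot.move_ptp(Sx(-45,-150,230),[np.pi,0,SY+np.pi/2])
print(robot.current_t(),robot.current_contact_force())
for n in ["wrist","scene","side"]:
    d=robot.get_image(n); pickle.dump(d,open(f"E_{n}.pkl","wb")); cv2.imwrite(f"pics/e_{n}.png",d["img"])
    if n=="scene": crop(d,(400,250,520,340),6.5,"pics/e_sc.png")
    if n=="side": crop(d,(240,290,360,380),6.5,"pics/e_tc.png")
```

```text
True [-45.39 -21.67   6.71]
True [-37.75 -45.96   6.36]
True [-45.27 -21.79   6.75]
True [-37.94 -45.89   6.4 ]
31.2083 [-0.15  0.13 -0.61]
```

View pics/e_wrist.png

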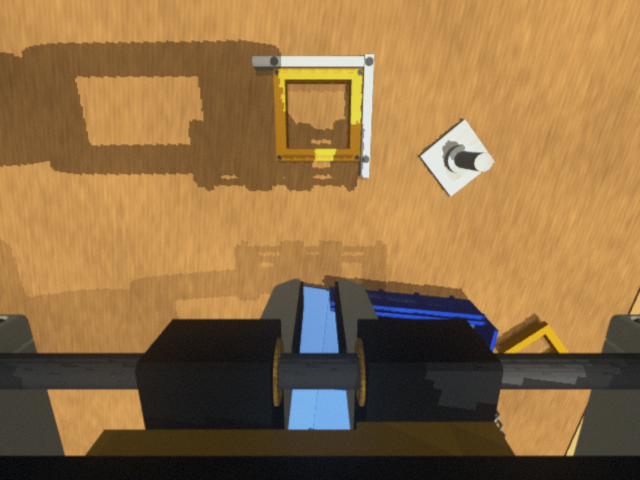

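View pics/e_scene.png

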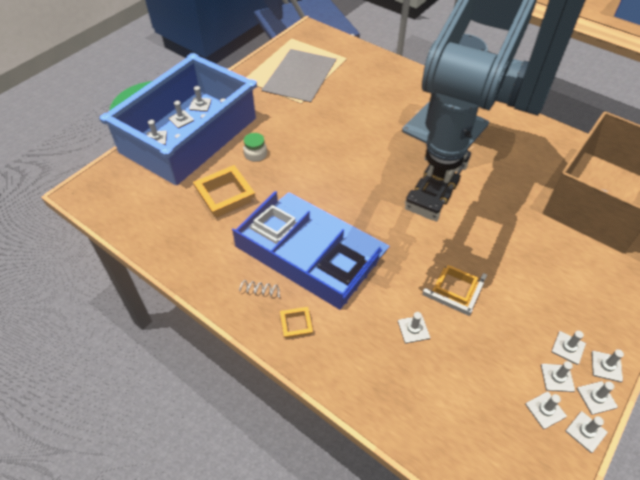

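View pics/e_tc.png

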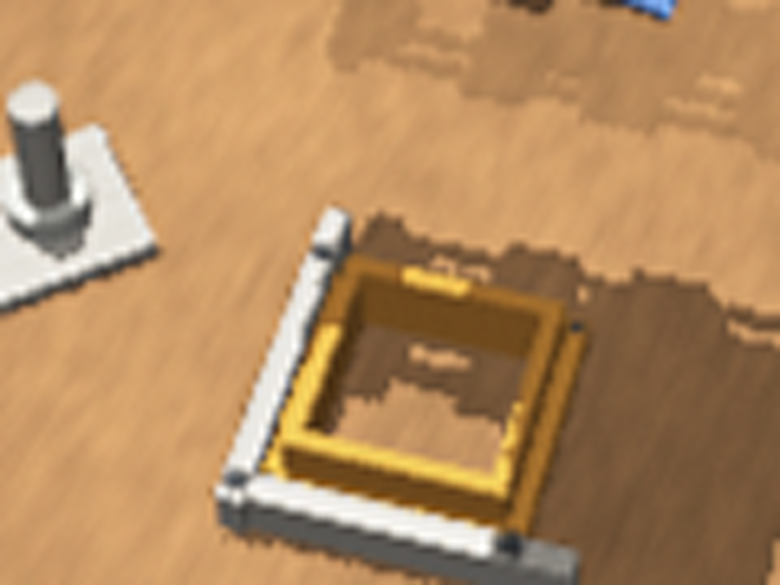

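Run:
```python
from h import *
import pickle
np.set_printoptions(precision=1,suppress=True)
d=pickle.load(open("E_wrist.pkl","rb")); crop(d,(240,40,400,190),4,"pics/ew.png")
```

```text
(no output)
```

View pics/ew.png

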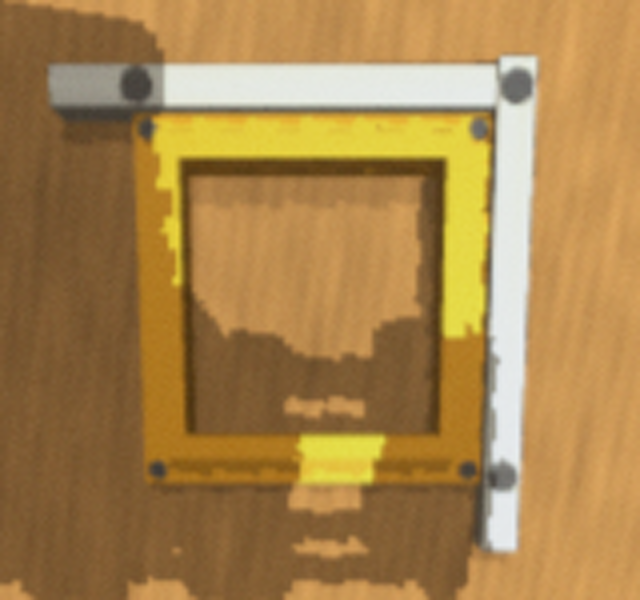

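The crop shows the flange flat and parallel to both legs, with no table visible between them. The grey and black flanges, the flap, the bolt and the jar look as they should, so I'm handing in.

Run:
```python
from bench import robot
print(robot.current_contact_force(),robot.current_t()); robot.hand_in()
```

```text
[-0.58081908 -0.66876526  0.48671516] 31.3583
the job is handed in; nothing more can be done
```

The brass flange is seated in the inner corner of the stop and the flap is still down. I handed the job in at 31.4 s of the 61 s limit.

- **What I did:** I tipped the flap down to its stop with closed fingers; the fingers stopped at z = 8.2 mm, where 8.1 was expected. Then I towed the flange from inside its opening, over the flap and along the table, without lifting it. At the stop I pushed it onto one leg, then the other, and repeated both pushes twice more.
- **Flange seating:** The pushes ended against hard contact at the same place to within about 0.3 mm. The last wrist close-up shows it flat and parallel to both legs, with no table visible between.
- **Other objects:** In the last pictures the grey and black flanges are in their lanes, and the bolt and jar show no visible movement.
- **Small disagreement:** The contact readings put the flange centre about 1 mm off my camera estimate of the stop on each axis. That is within the 2 mm calibration error, so I trusted the contacts.

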